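# Push a round bar home in the V-block and clamp it

## Task

Slide the round bar along the V-block until its front end rests against the length stop, pushing gently so that the stop does not shift from its setting. Then turn the wing screw on the bridge clockwise until its foot grips the bar firmly, and let go. Leave the bar lying in the groove, and do not disturb the brush, the square and the bar offcut that lie around the fixture.

Things in the scene. Friction and masses are not known exactly. Their poses are not given: they have to be found in the camera images.
- v_fixture: Fixed steel V-block fixture. Base plate 370 (local x -160 to +210) x 130 x 12 mm; block 60 wide, x -140 to +100, flat top 46 mm above the table; 90-degree groove along x, 32 wide at the top. Origin on the table under the groove's centre line; +x along the groove to the stop, y across, z up. The stop's bracket (90 high) stands at x 158 to 192.
- bridge_top (a point): Middle of the top of the bridge bar across the groove at fixture x = +65, 95 mm above the table (32 mm along x, 116 along y, underside 77). Axes as the fixture's. Stud ends 12 mm dia. at y = +-46 rise to 122 mm above the table beside the wings, on nuts 22 dia. up to 105: open the fingers only as far as needed, and turn in short arcs.
- round_bar: Loose solid steel bar, 28 mm dia. x 170, 0.68 to 0.92 kg, lying in the groove 65 to 125 mm short of the stop. Origin at its middle on its axis, 50 mm above the table; x along the bar, +x to the stop, rear end at x = -85; its top 18 mm stands clear above the block. Sliding drag 4 to 10 N. Passes under the clamp foot with 1 mm or more to spare.
- bar_front (a point): Centre of the bar's front end face (the end towards the stop).
- stop_face (a point): Centre of the face of the length stop: a round steel head 32 mm dia. on a level 12 mm rod through a bracket at the groove's end, on the bar's axis, facing fixture -x; axes as the fixture's. The rod is held by friction only: a hard shove (more than about 30 N on it) shifts it.
- wing_grip (a point): Middle of the blade of the wing screw, 125 mm above the table, over the bridge. x along the wings, y through their thickness, z up on the screw's axis; turns with it. Blade 8 mm thick, 76 wide over two round ears, 106 to 140 mm above the table; its middle 46 mm is flat, up to 136; hub below, 22 dia., 97 to 106. Sinks about 1 mm a radian.
- wing_screw (a joint): Turn of the wing screw in rad; grows clockwise seen from above, which tightens. Starts at 0 to 0.7. The foot meets the bar at about 2.1, then the grip builds up steeply: about 10 N at 2.3, firm (25 N) at 2.5, 40 N at 2.75. Stays where it is left; turning friction about 0.1 N m.
- clamp_foot: Round swivel foot of the wing screw, 22 mm dia., under the bridge; it does not turn, only goes down onto the bar. Origin in the middle of its underside; starts 1.3 to 2 mm above the bar.
- wire_brush: Loose wire brush with wooden handle, 200 mm, lying beside the fixture on its side away from the robot. Bystander.
- welding_square: Loose grey right-angled triangular welding square, legs 100 mm, 18 thick, lying flat between fixture and robot. Bystander.
- bar_offcut: Loose short piece of the same bar, 28 mm dia. x 70, standing on end beyond the fixture. Bystander.
Not all that is in view belongs to the job. Several things have the shape of the round_bar; the one meant has the colours described above.

How it is judged:
By the outcome, as a careful person would: the job done as asked, in the order asked, and still so for the second after the job is handed in, with the robot touching nothing.
It also fails if it takes over 72 s, if anything falls off the work surface, if the arm or the gripper's body presses on something with over 40 N, if the wrist force passes 120 N, or if a joint passes its speed limit or range.

## Robot

A 6-joint arm with a two-finger parallel gripper is mounted at the origin on the work surface. World frame = base frame: x ahead of the robot, y to its left, z up, the work surface at z = 0. Lengths are in m, angles in degrees, forces in N, time in s.
With the tool pointing down it reaches from about 0.325 to 0.925 m from the base axis. Payload 3.1 kg.
Tool frame: the origin (TCP) lies between the finger pads; the fingertips stand bot.tips_ahead ahead of it and the grasp point (between the pads) lies 8 mm behind it (bot.tips_ahead is the distance from the TCP to the fingertips, in m); z points along the fingers, y is the line along which they close (so a half turn about z gives the same grasp; the last joint's range is limited). The gripper opens to 85 mm and grips with 20 to 120 N. Pads are 22 mm wide; open, the fingers measure 114 mm over their backs; the gripper's body (76 mm by 85 mm) begins 54 mm behind the grasp point. The pads swing forward as they close: fully open they stand 13 mm farther back than shut.
Start: joints at [63.931, 12.427, 92.441, -0, 75.132, -6.429], TCP at [0.21, 0.589, 0.242] pointing down, gripper open.
Joint ranges: [-157.48, 157.48], [-44.54, 120.13], [17.64, 146.25], [-64.5, 244.5], [7.68, 150.69], [-147.95, 147.95]. Speed limits (degrees/s): [159.86, 159.86, 180, 180, 180, 180].

## Interface

Orientations are given as a 3x3 rotation matrix whose columns are the frame's x, y, z axes.
In Python, from cell import bot gives the robot as it stands. The module is installed in compiled form; this text tells all that it offers.
- The arm moves only by the tool drive_tool, never from a script. Its argument "plan" is text: rows parted by semicolons, each of 5 numbers parted by spaces: the shift along the tool's x, y, z in m, then the turn about the tool's z in degrees, then the closure, from -1 (fully open) to 1 (shut), so that 0 is half open. A call has 1 to 10 rows; each row shifts and turns the commanded pose from where the row before left it, along the tool's axes as they then stand; what a row does not reach is not made up. A row lasts 1/12 s, in which the tool goes at most 41.7 mm and 7.16 degrees, less where a joint would pass 70% of its speed; a pose out of reach is approached as far as the arm can. A call with a gripper value outside its range is refused whole. The fingers move at their own pace and stop on an object; the grip force is fixed at half the most. Time passes only in rows, so rows that do not move let the fingers close. It gives the time, the measured TCP pose, the force, the opening and the grip force at its end, in the units of the state.
- bot.get_state(): the state, without advancing time (a new reading comes with each control period).
- bot.get_image(name): name is "side" or "top" or "wrist"; returns a dict with "color" (420x560x3 uint8, blue, green, red), "fx", "fy", "cx", "cy" (pixels), "R" (3x3) and "t" (3): a world point X has camera coordinates R X + t; the wrist camera has in their place "mount" (4x4, takes a point from camera to tool coordinates, whose origin is the TCP and whose axes are the flange's). Camera axes: x right, y down, z forward; pixel columns grow to the right and rows downward; lengths in m; the calibration is good to about 2 mm. A picture is of the moment at which its call begins: read the wrist's pose just before it. There is no depth.
- bot.sign_off(): hands the job in; it is judged then, once.
The state is a dict: "clock": time; "joints": joint angles; "joint_vel": joint speeds; "joint_torque": joint torques, N m; "eef_pos": TCP position; "tcp_rot": TCP orientation; "force": force on the tool from outside, world axes, zero at the start; "ft_torque": the same for the moment, N m; "finger_gap": finger opening in m; "gripper_force": force on a finger pad.
Only numpy, scipy, OpenCV 4.12 (cv2) and the standard library are available. Lean on these libraries where they do the work, as an engineer would, in place of code of your own. Each camera call takes 0.05 s, during which the arm holds its last target. There are 200 camera calls.

## Working session

There is one attempt and no reset: what is moved stays moved. The work goes in short steps, Python scripts to look and compute and a tool call to move; the robot and the scene stay as the last step left them, time stands still between calls to the robot, and variables do not carry over. Pictures are saved under pics/ and viewed, at most 10 in all, crops included, and the job is handed in when it is done.

Besides the shell and the picture viewer there is one more tool, called in YAML: its name, and indented under it one key for each argument. drive_tool: Moves the arm, as the interface text tells. Its arguments: {"type":"object","properties":{"plan":{"type":"string"}},"required":["plan"]}

```bash
mkdir -p pics; cat > h.py <<'E'
import numpy as np, cv2
from cell import bot
def ray(im,u,v):
    d=np.array([(u-im["cx"])/im["fx"],(v-im["cy"])/im["fy"],1.])
    R=np.array(im["R"]);t=np.array(im["t"])
    return -R.T@t, R.T@d
def onz(im,u,v,z):
    o,d=ray(im,u,v); return o+d*(z-o[2])/d[2]
def proj(im,X):
    c=np.array(im["R"])@np.array(X)+np.array(im["t"]); return c[0]/c[2]*im["fx"]+im["cx"],c[1]/c[2]*im["fy"]+im["cy"]
E
python3 - <<'E'
from h import *
s=bot.get_state(); print(s["clock"],s["eef_pos"],s["force"],s["finger_gap"],bot.tips_ahead);print(np.round(s["tcp_rot"],3))
import pickle
for n in("top","side"):
    im=bot.get_image(n); cv2.imwrite(f"pics/{n}0.png",im["color"]); pickle.dump(im,open(n+".pkl","wb")); print(n,im["fx"],-np.array(im["R"]).T@im["t"])
E
```

```text
0.0 [0.20972297 0.58793925 0.24096388] [ 0.36584471 -0.09197763  0.5233311 ] 0.08523010984376246 0.011
[[-0.942  0.336 -0.001]
 [ 0.336  0.942 -0.002]
 [ 0.    -0.002 -1.   ]]
top 391.24076186804905 [ 0.47545617 -0.03253491  0.84707777]
side 487.8299466305062 [0.45685951 0.57997311 0.75627626]
```

View pics/top0.png

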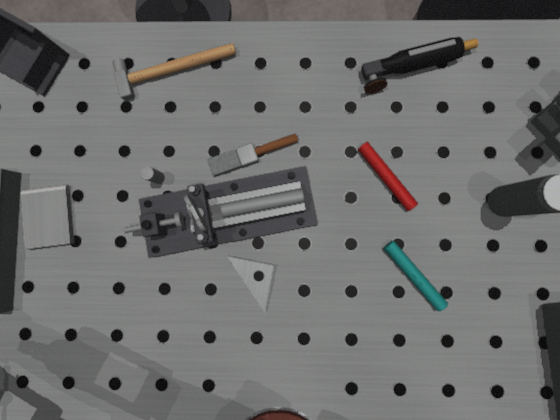

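View pics/side0.png

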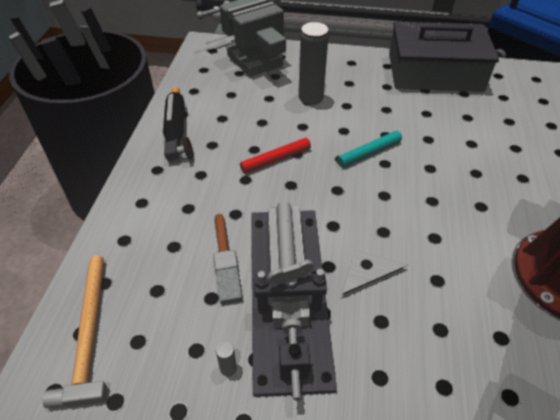

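The top view shows the fixture at (228,213) with the stop at its left (150,225). The steel bar is in the groove around (265,200). The lookalikes are red (388,177), teal (415,276) and the short offcut (152,174). The one meant is the plain steel bar in the groove. I'll enlarge it to confirm.

```bash
python3 - <<'E'
from h import *
import pickle
T=pickle.load(open("top.pkl","rb"));S=pickle.load(open("side.pkl","rb"))
a=cv2.resize(T["color"][155:265,120:325],None,fx=3.9,fy=3.9,interpolation=cv2.INTER_CUBIC)
cv2.imwrite("pics/topc.png",a)
b=cv2.resize(S["color"][190:400,200:350],None,fx=2.8,fy=2.8,interpolation=cv2.INTER_CUBIC)
cv2.imwrite("pics/sidec.png",b)
for u,v in[(139,200),(305,168),(316,224),(149,257)]: print(np.round(onz(T,u,v,.012),4))
E
```

```text
[0.5395 0.3065 0.012 ]
[ 0.6113 -0.0518  0.012 ]
[ 0.4912 -0.0759  0.012 ]
[0.4174 0.2803 0.012 ]
```

View pics/topc.png

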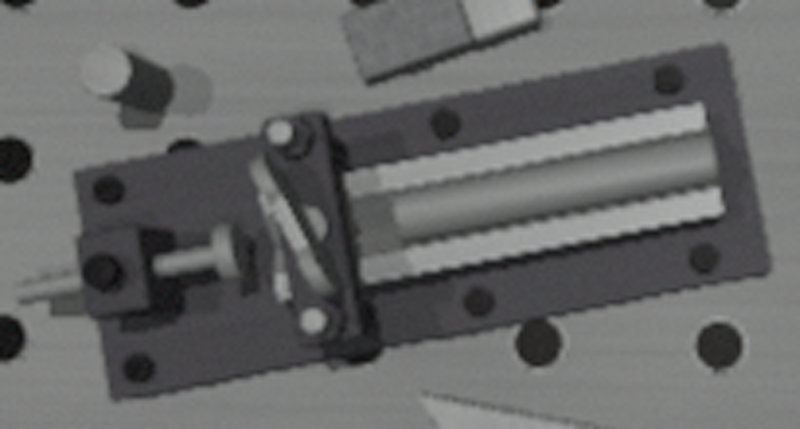

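View pics/sidec.png

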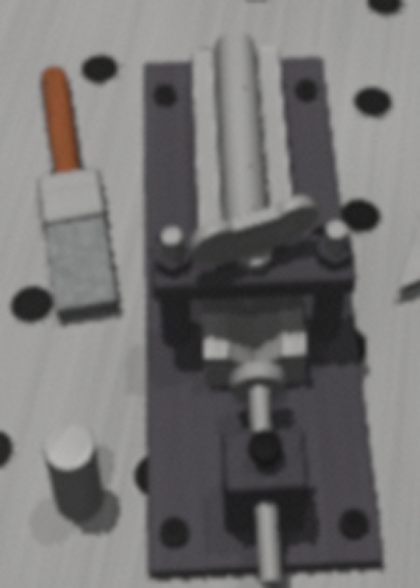

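Crops confirm it: the bare steel bar lies in the groove, with its front end at crop (395,215) and its rear at (712,155), which is beyond the block end. The wings run from (262,165) to (322,285), between studs at (282,132) and (313,320). The stop head is at (230,250). Next I'll fit the frame.

```bash
cat >> h.py <<'E'
import pickle
def fixture():
    T=pickle.load(open("top.pkl","rb"))
    c=[(76,172),(725,43),(772,272),(112,400)]
    P=np.array([onz(T,120+u/3.9-.37,155+v/3.9-.37,.012) for u,v in c])[:,:2]
    L=np.array([(.210,-.065),(-.160,-.065),(-.160,.065),(.210,.065)])
    H=(L-L.mean(0)).T@(P-P.mean(0)); U,_,V=np.linalg.svd(H); R=V.T@U.T
    return R,P.mean(0)-R@L.mean(0),P,L
E
python3 - <<'E'
from h import *
R,o,P,L=fixture(); T=pickle.load(open("top.pkl","rb"));S=pickle.load(open("side.pkl","rb"))
print("origin",o,"ang",np.degrees(np.arctan2(R[1,0],R[0,0])),"resid",np.round((L@R.T+o-P)*1000,1).tolist())
def loc(im,u,v,z): 
    return np.round((R.T@(onz(im,u,v,z)[:2]-o))*1000,1)
tc=lambda u,v:(120+u/3.9-.37,155+v/3.9-.37)
sc=lambda u,v:(200+u/2.8-.32,190+v/2.8-.32)
for n,p,z in[("front",(395,215),.055),("rear",(714,155),.055),("studA",(280,132),.122),("studB",(313,320),.122),("ear1",(262,170),.13),("ear2",(322,280),.13),("stop",(240,248),.055),("blocktopR",(703,105),.046),("blk2",(722,212),.046)]:
    print(n,loc(T,*tc(*p),z))
for n,p,z in[("studA",(172,236),.122),("studB",(337,231),.122),("earL",(200,245),.125),("earR",(310,210),.125),("rear",(235,37),.064),("plate1",(145,64),.012),("p2",(323,58),.012),("p3",(382,566),.012),("p4",(152,575),.012)]:
    print("S",n,loc(S,*sc(*p),z))
E
```

```text
origin [0.52151826 0.08948125] ang 101.56394437152271 resid [[0.8, 1.9], [0.9, -1.3], [-0.5, -1.0], [-1.3, 0.5]]
front [30.5 -2.2]
rear [-139.    -0.8]
studA [ 65.9 -46.1]
studB [66.  45.6]
ear1 [ 75.6 -28.6]
ear2 [56.6 28.2]
stop [113.5  -0.8]
blocktopR [-138.8  -28.8]
blk2 [-137.6   28.7]
S studA [ 65.9 -45. ]
S studB [66.8 46.9]
S earL [ 74.5 -29.7]
S earR [54.1 32.8]
S rear [-134.1    0.5]
S plate1 [-157.9  -63.2]
S p2 [-157.7   65.9]
S p3 [213.1  63.8]
S p4 [211.9 -62. ]
```

Both views agree on the fixture frame to about 1–2 mm. The bar's front is at x≈30 and its rear at about -139 (170 long). The stop face is at x≈113, so there are about 83 mm to slide. The blade lies 18.7° off the cross axis. I'll go behind the bar with the fingers shut.

drive_tool:
  plan: "-0.0251 -0.0234 0 0 1;-0.0251 -0.0234 0 0 1;-0.0251 -0.0234 0 0 1;-0.0251 -0.0234 0 0 1;-0.0251 -0.0234 0 0 1;-0.0251 -0.0234 0 0 1;-0.0251 -0.0234 0 0 1;-0.0251 -0.0234 0 0 1;-0.0251 -0.0234 0 0 1;-0.0251 -0.0234 0 0 1"

```text
clock: 0.93
eef_pos: [0.3678, 0.2822, 0.2419]
tcp_rot: [[-0.942, 0.336, -0.001], [0.336, 0.942, -0.0], [0.0, -0.0, -1.0]]
force: [0.0, -0.6, -0.6]
finger_gap: -0.0001
gripper_force: 0.0
```

drive_tool:
  plan: "-0.0251 -0.0234 0 0 1;-0.0251 -0.0234 0 0 1;-0.0251 -0.0234 0 0 1;-0.0251 -0.0234 0 0 1;-0.0251 -0.0234 0 0 1;-0.0251 -0.0234 0 0 1;-0.0251 -0.0234 0 0 1;-0.0251 -0.0234 0 0 1;-0.0251 -0.0234 0 0 1;-0.0251 -0.0234 0 0 1"

```text
clock: 1.77
eef_pos: [0.5257, -0.0225, 0.2418]
tcp_rot: [[-0.942, 0.336, -0.001], [0.336, 0.942, 0.0], [0.001, -0.0, -1.0]]
force: [0.7, 0.7, 0.8]
finger_gap: 0.0001
gripper_force: 0.0
```

drive_tool:
  plan: "-0.0251 -0.0234 0 0 1;-0.0251 -0.0234 0 0 1;0 0 0 6.5 1;0 0 0 6.5 1;0 0 0 6.5 1;0 0 0 6.5 1;0 0 0 6.5 1;0 0 0 6.5 1;0 0 0 6.5 1;0 0 0 6.5 1"

```text
clock: 2.6
eef_pos: [0.5566, -0.0817, 0.2416]
tcp_rot: [[-0.31, 0.951, -0.001], [0.951, 0.31, 0.0], [0.001, -0.001, -1.0]]
force: [-0.3, -0.1, -0.3]
finger_gap: -0.0001
gripper_force: 0.0
```

```bash
cat >> h.py <<'E'
def rep(lx,ly,ang):
    "remaining shift in the tool's axes to local point (mm), turn to local angle of tool x"
    R,o,_,_=fixture(); s=bot.get_state(); p=np.array(s["eef_pos"]); M=np.array(s["tcp_rot"])
    a=np.degrees(np.arctan2(M[1,0],M[0,0]))-101.56
    d=np.append(R@[lx/1000,ly/1000]+o-p[:2],0)
    print("t",round(s["clock"],2),"local",np.round(R.T@(p[:2]-o)*1000,1),"z",round(p[2],4),"ang",round(a,2),"toolshift",np.round(M.T@d*1000,1),"turn",round((a-ang+180)%360-180,2),
     "F",np.round(np.append(R.T@np.array(s["force"][:2]),s["force"][2]),1),"Tz",np.round(s["ft_torque"],2),"gap",round(s["finger_gap"],4),"J6",np.round(s["joints"][5],1),"tilt",np.round(M[:2,2],3))
E
python3 -c "
from h import *
rep(-175,0,0)"
```

```text
t 2.6 local [-1.747e+02 -1.000e-01] z 0.2416 ang 6.47 toolshift [-0.3 -0.1 -0. ] turn 6.47 F [-0.   0.3 -0.3] Tz [ 0.01  0.02 -0.02] gap -0.0001 J6 -33.5 tilt [-0.001  0.   ]
```

drive_tool:
  plan: "0 0 0.033 6.5 1;0 0 0.033 0 1;0 0 0.033 0 1;0 0 0.033 0 1;0 0 0.033 0 1;0 0 0.0115 0 1;0 0 0 0 1"

```text
clock: 3.18
eef_pos: [0.5531, -0.0807, 0.0614]
tcp_rot: [[-0.205, 0.979, -0.009], [0.979, 0.205, 0.003], [0.004, -0.009, -1.0]]
force: [-0.5, -0.1, -0.5]
finger_gap: -0.0003
gripper_force: 0.0
```

```bash
python3 - <<'E'
from h import *
rep(-150,0,0)
im=bot.get_image("side"); cv2.imwrite("pics/s1.png",cv2.resize(im["color"][130:330,180:400],None,fx=2.8,fy=2.8))
p=bot.get_state()["eef_pos"]; u,v=proj(im,[p[0],p[1],p[2]-.011]); print("exp tip crop px",(u-180)*2.8,(v-130)*2.8)
E
```

```text
t 3.18 local [-173.1    3.2] z 0.0614 ang 0.29 toolshift [23.1  3.3  0.1] turn 0.29 F [-0.   0.5 -0.5] Tz [-0.02  0.05 -0.04] gap -0.0003 J6 -27.4 tilt [-0.009  0.003]
exp tip crop px 287.8640946908462 172.53873826593497
```

View pics/s1.png

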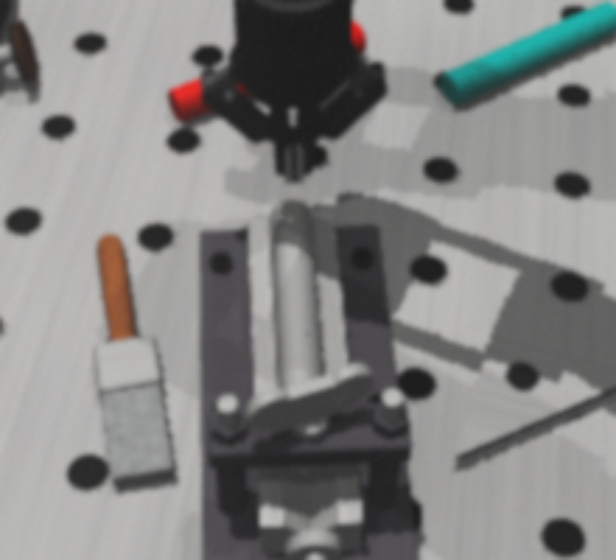

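The shut fingertips are at crop (295,178), close to the expected (288,172), and just behind the bar's rear end at (293,205). Tip height is about 50 mm, above the block top. Now advancing.

drive_tool:
  plan: "0.005 0.0015 -0.001 0 1;0.005 0.0015 -0.001 0 1;0.005 0 0 0 1;0.004 0 0 0 1;0.004 0 0 0 1;0.004 0 0 0 1;0 0 0 0 1"

```text
clock: 3.82
eef_pos: [0.5554, -0.0554, 0.0689]
tcp_rot: [[-0.207, 0.978, 0.003], [0.978, 0.207, -0.003], [-0.004, 0.002, -1.0]]
force: [0.5, -2.9, 1.1]
finger_gap: 0.0001
gripper_force: 1.8
```

```bash
python3 -c "
from h import *
rep(-150,0,0)"
```

```text
t 3.82 local [-148.8   -4.1] z 0.0689 ang 0.4 toolshift [-1.2 -4.1 -0. ] turn 0.4 F [-3.   0.1  1.1] Tz [-0.6  -0.08 -0.  ] gap 0.0001 J6 -24.7 tilt [ 0.003 -0.003]
```

drive_tool:
  plan: "-0.002 -0.0017 0.002 0 1;0 -0.0017 0.003 0 1;0 0 0 0 1;0.002 0 0 0 1;0.002 0 0 0 1;0.002 0 0 0 1;0.002 0 0 0 1;0.002 0 0 0 1"

```text
clock: 4.48
eef_pos: [0.549, -0.0491, 0.0622]
tcp_rot: [[-0.206, 0.979, -0.001], [0.979, 0.206, -0.003], [-0.003, -0.001, -1.0]]
force: [-0.2, -5.0, -2.7]
finger_gap: 0.0003
gripper_force: 2.8
```

```bash
python3 -c "
from h import *
rep(-150,0,0)"
```

```text
t 4.48 local [-141.2    0.8] z 0.0622 ang 0.34 toolshift [-8.8  0.8  0. ] turn 0.34 F [-4.8  1.2 -2.7] Tz [-0.97 -0.03 -0.02] gap 0.0003 J6 -24.1 tilt [-0.001 -0.003]
```

drive_tool:
  plan: "0.003 0 0 0 1;0.003 0 0 0 1;0.003 0 0 0 1;0.003 0 0 0 1;0.003 0 0 0 1;0.003 0 0 0 1;0.003 0 0 0 1;0.003 0 0 0 1;0.003 0 0 0 1;0.003 0 0 0 1"

```text
clock: 5.32
eef_pos: [0.5429, -0.0195, 0.0621]
tcp_rot: [[-0.206, 0.979, -0.001], [0.979, 0.206, -0.003], [-0.002, -0.001, -1.0]]
force: [0.1, -4.5, -2.7]
finger_gap: 0.0004
gripper_force: 2.6
```

drive_tool:
  plan: "0.003 0 0 0 1;0.003 0 0 0 1;0.003 0 0 0 1;0.003 0 0 0 1;0.003 0 0 0 1;0.003 0 0 0 1;0.003 0 0 0 1;0.002 0 0 0 1;0.002 0 0 0 1;0.001 0 0 0 1"

```text
clock: 6.15
eef_pos: [0.5375, 0.0069, 0.0623]
tcp_rot: [[-0.206, 0.979, -0.001], [0.979, 0.206, -0.001], [-0.001, -0.001, -1.0]]
force: [1.6, -4.4, -3.8]
finger_gap: -0.0001
gripper_force: 2.4
```

```bash
python3 - <<'E'
from h import *
rep(-67.5,0,0)
im=bot.get_image("top"); cv2.imwrite("pics/t2.png",cv2.resize(im["color"][155:265,120:325],None,fx=3.9,fy=3.9,interpolation=cv2.INTER_CUBIC))
E
```

```text
t 6.15 local [-84.1   0.9] z 0.0623 ang 0.31 toolshift [16.6  0.9 -0. ] turn 0.31 F [-4.7 -0.7 -3.8] Tz [-0.81 -0.1  -0.04] gap -0.0001 J6 -18.6 tilt [-0.001 -0.001]
```

View pics/t2.png

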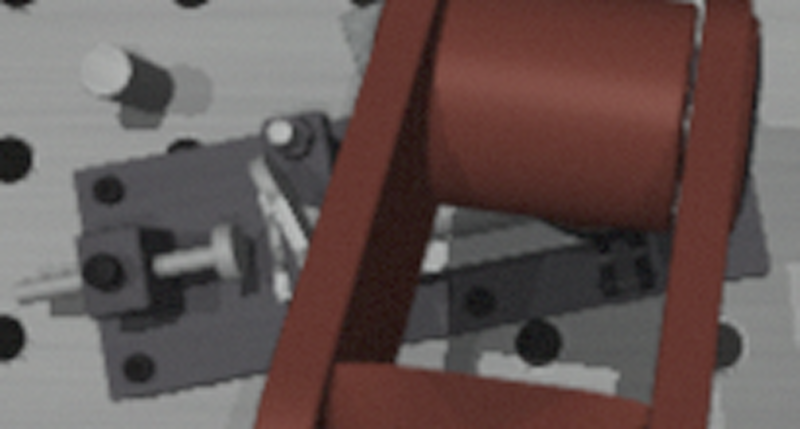

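The bar slides at about 5 N and the stop has not moved (head still at crop (238,250)). I'll creep forward the last ~16 mm.

drive_tool:
  plan: "0.0015 0 0 0 1;0.0015 0 0 0 1;0.0015 0 0 0 1;0.0015 0 0 0 1;0.001 0 0 0 1;0.001 0 0 0 1;0.001 0 0 0 1;0.001 0 0 0 1;0.0005 0 0 0 1;0.0005 0 0 0 1"

```text
clock: 7.03
eef_pos: [0.5358, 0.018, 0.0628]
tcp_rot: [[-0.206, 0.979, 0.0], [0.979, 0.206, -0.0], [-0.0, 0.0, -1.0]]
force: [1.2, -4.9, -3.6]
finger_gap: -0.0001
gripper_force: 2.4
```

drive_tool:
  plan: "0.0005 0 0 0 1;0.0005 0 0 0 1;0.0005 0 0 0 1;0.0005 0 0 0 1"

```text
clock: 7.37
eef_pos: [0.5353, 0.0199, 0.0628]
tcp_rot: [[-0.205, 0.979, 0.0], [0.979, 0.205, -0.0], [-0.0, 0.0, -1.0]]
force: [0.9, -4.6, -2.5]
finger_gap: -0.0005
gripper_force: 2.4
```

drive_tool:
  plan: "0.0005 0 0 0 1;0.0005 0 0 0 1"

```text
clock: 7.53
eef_pos: [0.5352, 0.0209, 0.0628]
tcp_rot: [[-0.205, 0.979, 0.0], [0.979, 0.205, -0.0], [-0.0, 0.0, -1.0]]
force: [1.1, -4.4, -3.1]
finger_gap: -0.0001
gripper_force: 2.4
```

drive_tool:
  plan: "0.0005 0 0 0 1;0.0005 0 0 0 1"

```text
clock: 7.7
eef_pos: [0.5349, 0.0219, 0.0628]
tcp_rot: [[-0.206, 0.979, 0.0], [0.979, 0.206, -0.0], [-0.0, 0.0, -1.0]]
force: [0.2, -5.0, -2.5]
finger_gap: -0.0
gripper_force: 2.5
```

drive_tool:
  plan: "0.0005 0 0 0 1;0.0005 0 0 0 1"

```text
clock: 7.87
eef_pos: [0.5347, 0.0229, 0.0628]
tcp_rot: [[-0.206, 0.979, 0.0], [0.979, 0.206, -0.0], [-0.0, 0.0, -1.0]]
force: [-0.9, -5.3, -3.1]
finger_gap: -0.0002
gripper_force: 2.5
```

drive_tool:
  plan: "0.0005 0 0 0 1"

```text
clock: 7.95
eef_pos: [0.5346, 0.0234, 0.0628]
tcp_rot: [[-0.206, 0.979, 0.0], [0.979, 0.206, -0.0], [-0.0, 0.0, -1.0]]
force: [0.4, -4.8, -3.9]
finger_gap: -0.0001
gripper_force: 2.5
```

drive_tool:
  plan: "0.0005 0 0 0 1"

```text
clock: 8.03
eef_pos: [0.5345, 0.0238, 0.0628]
tcp_rot: [[-0.206, 0.979, 0.0], [0.979, 0.206, -0.0], [-0.0, 0.0, -1.0]]
force: [0.8, -5.3, -2.7]
finger_gap: 0.0
gripper_force: 2.5
```

drive_tool:
  plan: "0.0005 0 0 0 1"

```text
clock: 8.12
eef_pos: [0.5344, 0.0243, 0.0628]
tcp_rot: [[-0.206, 0.979, 0.0], [0.979, 0.206, -0.0], [-0.0, 0.0, -1.0]]
force: [1.2, -5.2, -2.7]
finger_gap: -0.0003
gripper_force: 2.5
```

drive_tool:
  plan: "0.0005 0 0 0 1"

```text
clock: 8.2
eef_pos: [0.5343, 0.0248, 0.0628]
tcp_rot: [[-0.206, 0.979, 0.0], [0.979, 0.206, -0.0], [-0.0, 0.0, -1.0]]
force: [0.7, -4.9, -2.6]
finger_gap: 0.0001
gripper_force: 2.5
```

drive_tool:
  plan: "0.0005 0 0 0 1"

```text
clock: 8.28
eef_pos: [0.5342, 0.0253, 0.0628]
tcp_rot: [[-0.205, 0.979, 0.0], [0.979, 0.205, -0.0], [-0.0, 0.0, -1.0]]
force: [0.6, -4.6, -3.5]
finger_gap: 0.0002
gripper_force: 2.5
```

drive_tool:
  plan: "0.0005 0 0 0 1"

```text
clock: 8.37
eef_pos: [0.5341, 0.0257, 0.0628]
tcp_rot: [[-0.206, 0.979, 0.0], [0.979, 0.206, -0.0], [-0.0, 0.0, -1.0]]
force: [1.0, -7.8, -1.7]
finger_gap: 0.0002
gripper_force: 3.5
```

drive_tool:
  plan: "0.0002 0 0 0 1"

```text
clock: 8.45
eef_pos: [0.5341, 0.0257, 0.0628]
tcp_rot: [[-0.206, 0.979, 0.0], [0.979, 0.206, -0.001], [-0.001, 0.0, -1.0]]
force: [1.3, -5.9, -3.2]
finger_gap: 0.0003
gripper_force: 3.1
```

drive_tool:
  plan: "0.0002 0 0 0 1"

```text
clock: 8.53
eef_pos: [0.5341, 0.0257, 0.0629]
tcp_rot: [[-0.206, 0.979, 0.0], [0.979, 0.206, -0.001], [-0.001, 0.0, -1.0]]
force: [1.2, -6.4, -3.1]
finger_gap: -0.0003
gripper_force: 3.4
```

drive_tool:
  plan: "0 0 0 0 1"

```text
clock: 8.62
eef_pos: [0.5341, 0.0257, 0.0628]
tcp_rot: [[-0.206, 0.979, 0.0], [0.979, 0.206, -0.001], [-0.001, 0.0, -1.0]]
force: [0.2, -7.0, -2.8]
finger_gap: -0.0004
gripper_force: 3.2
```

drive_tool:
  plan: "0.0004 0 0 0 1;0.0002 0 0 0 1;0 0 0 0 1"

```text
clock: 8.87
eef_pos: [0.5341, 0.0258, 0.0629]
tcp_rot: [[-0.206, 0.979, 0.001], [0.979, 0.206, -0.002], [-0.002, 0.0, -1.0]]
force: [1.0, -7.0, -3.0]
finger_gap: 0.0001
gripper_force: 3.9
```

drive_tool:
  plan: "0.0004 0 0 0 1;0.0002 0 0 0 1;0 0 0 0 1"

```text
clock: 9.12
eef_pos: [0.5342, 0.0258, 0.063]
tcp_rot: [[-0.206, 0.978, 0.001], [0.978, 0.206, -0.003], [-0.003, 0.0, -1.0]]
force: [0.8, -10.0, -3.8]
finger_gap: 0.0002
gripper_force: 4.7
```

The bar is hard against the stop: force rises with no travel, and the stop carries only about 5 N. Backing off and lifting.

drive_tool:
  plan: "-0.004 0 0 0 1;-0.01 0 0 0 1;-0.01 0 -0.01 0 1;0 0 -0.03 0 1;0 0 -0.03 0 1;0 0 -0.03 0 1;0 0 -0.03 -7 1;0 0 0 -7 1;0 0 0 -7 1;0 0 0 0 1"

```text
clock: 9.95
eef_pos: [0.5397, 0.0037, 0.1952]
tcp_rot: [[-0.544, 0.839, 0.003], [0.839, 0.544, 0.001], [-0.001, 0.003, -1.0]]
force: [-1.4, 0.5, -0.8]
finger_gap: 0.0001
gripper_force: 0.0
```

```bash
python3 - <<'E'
from h import *
rep(65,0,108.7)
im=bot.get_image("side"); cv2.imwrite("pics/s3.png",cv2.resize(im["color"][210:400,210:350],None,fx=3.1,fy=3.1,interpolation=cv2.INTER_CUBIC))
E
```

```text
t 9.95 local [-87.7  -0.7] z 0.1952 ang 21.39 toolshift [142.4  55.1   0. ] turn -87.31 F [ 0.8  1.2 -0.8] Tz [ 0.03 -0.03 -0.04] gap 0.0001 J6 -40.1 tilt [0.003 0.001]
```

View pics/s3.png

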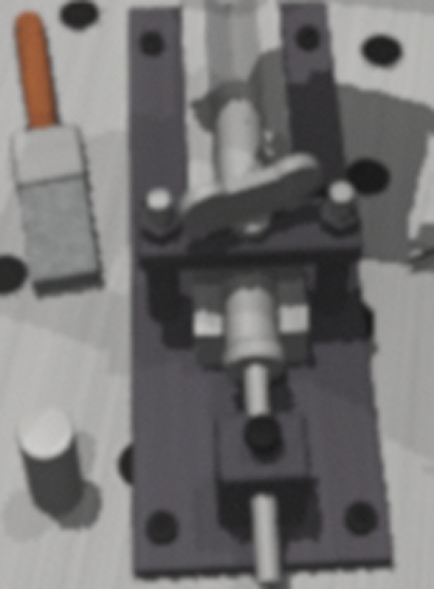

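The bar now meets the stop head at crop (250,345) and the bystanders are untouched. Moving over the wing screw with the fingers opened partly.

drive_tool:
  plan: "0.0356 0.0138 0 0 0.3;0.0356 0.0138 0 0 0.3;0.0356 0.0138 0 0 0.3;0.0356 0.0138 0 0 0.3;0 0 0 -6.7 0.3;0 0 0 -6.7 0.3;0 0 0 -6.7 0.3;0 0 0 -6.7 0.3;0 0 0 -6.7 0.3;0 0 0 -6.7 0.3"

```text
clock: 10.83
eef_pos: [0.5074, 0.1535, 0.1925]
tcp_rot: [[-0.957, 0.289, -0.001], [0.289, 0.957, 0.001], [0.002, 0.0, -1.0]]
force: [-0.4, 0.1, 0.6]
finger_gap: 0.0297
gripper_force: 0.0
```

drive_tool:
  plan: "0 0 0 -6.7 0.3;0 0 0 -6.7 0.3;0 0 0 -6.7 0.3;0 0 0 -6.7 0.3;0 0 0 -6.7 0.3;0 0 0 -6.7 0.3;0 0 0 -6.7 0.3;0 0 0 0 0.3;0 0 0 0 0.3"

```text
clock: 11.58
eef_pos: [0.5076, 0.1534, 0.1926]
tcp_rot: [[-0.869, -0.495, -0.001], [-0.495, 0.869, 0.0], [0.001, 0.001, -1.0]]
force: [-0.3, 0.6, -0.5]
finger_gap: 0.0306
gripper_force: 0.0
```

```bash
python3 - <<'E'
from h import *
rep(65,0,108.7)
s=bot.get_state(); im=bot.get_image("wrist"); cv2.imwrite("pics/w4.png",im["color"])
m=np.array(im["mount"]); c=np.array(s["tcp_rot"]); 
R,o,_,_=fixture()
for q,z in[((65,0),.14),((65,46),.122),((65,-46),.122)]:
    X=np.append(R@np.array(q)/1000+o,z); t=c.T@(X-s["eef_pos"]); p=np.linalg.inv(m)@np.append(t,1); print(q,np.round(p[:2]/p[2]*[im["fx"],im["fy"]]+[im["cx"],im["cy"]]))
E
```

```text
t 11.58 local [65.4  0.9] z 0.1926 ang -251.89 toolshift [-0.7 -0.7 -0. ] turn -0.59 F [ 0.7  0.2 -0.5] Tz [-0.02  0.02  0.  ] gap 0.0306 J6 -110.5 tilt [-0.001  0.   ]
(65, 0) [278. 240.]
(65, 46) [304. 153.]
(65, -46) [254. 298.]
```

View pics/w4.png

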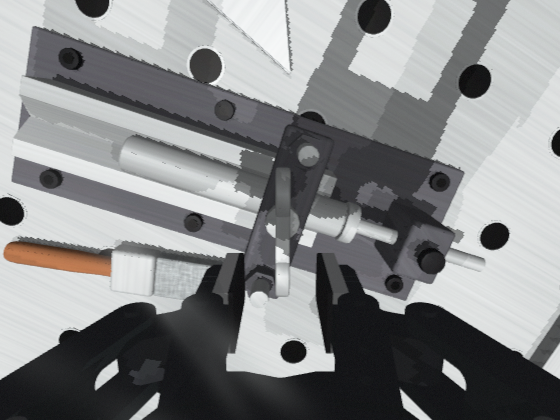

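The wrist view shows the blade upright at column 281 (rows 170–295), centred between the pads (242 and 322). The studs are at (308,155) and (260,297), outside the fingers. Bar end and stop head touch at (345,220). Descending.

drive_tool:
  plan: "-0.0005 -0.0005 0.02 -0.5 0.3;0 0 0.02 0 0.3;0 0 0.02 0 0.3;0 0 0.0086 0 0.3;0 0 0 0 0.3;0 0 0 0 0.3"

```text
clock: 12.13
eef_pos: [0.5083, 0.1532, 0.124]
tcp_rot: [[-0.863, -0.506, -0.001], [-0.506, 0.863, -0.0], [0.001, 0.0, -1.0]]
force: [-0.1, -0.2, 0.4]
finger_gap: 0.0299
gripper_force: 0.0
```

drive_tool:
  plan: "0 0 0 0 0.55;0 0 0 0 0.7;0 0 0 0 0.75;0 0 0 0 0.75;0 0 0 0 0.75"

```text
clock: 12.55
eef_pos: [0.5092, 0.1541, 0.1254]
tcp_rot: [[-0.862, -0.507, 0.002], [-0.507, 0.862, 0.002], [-0.002, 0.0, -1.0]]
force: [-0.2, 3.7, 2.2]
finger_gap: 0.0108
gripper_force: 1.7
```

```bash
python3 -c "
from h import *
rep(65,0,108.7)"
```

```text
t 12.55 local [65.7 -0.9] z 0.1254 ang -251.12 toolshift [ 1.1 -0.4 -0. ] turn 0.18 F [ 3.7 -0.6  2.2] Tz [ 0.57  0.17 -0.09] gap 0.0108 J6 -111.3 tilt [0.002 0.002]
```

drive_tool:
  plan: "0.0005 0.001 0 0 0.75;0 0 0 0 0.75;0 0 0 0 1;0 0 0 0 1;0 0 0 0 1;0 0 0 0 1"

```text
clock: 13.05
eef_pos: [0.5072, 0.1542, 0.1244]
tcp_rot: [[-0.862, -0.507, -0.001], [-0.507, 0.862, 0.001], [0.0, 0.001, -1.0]]
force: [-4.2, 3.9, 5.3]
finger_gap: 0.0066
gripper_force: 59.9
```

```bash
python3 -c "
from h import *
rep(65,0,108.7)"
```

```text
t 13.05 local [66.3  1. ] z 0.1244 ang -251.12 toolshift [-0.6 -1.6 -0. ] turn 0.18 F [4.6 3.4 5.3] Tz [ 0.64  0.65 -0.08] gap 0.0066 J6 -111.2 tilt [-0.001  0.001]
```

Gripped (60 N). Now I'll start the turn, easing the side load slightly, and watch the moment.

drive_tool:
  plan: "0.0005 0.0007 -0.0003 0 1;0 0 0.0001 5 1;0 0 0.0001 5 1;0 0 0.0001 5 1;0 0 0.0001 5 1;0 0 0 0 1"

```text
clock: 13.55
eef_pos: [0.5068, 0.1548, 0.1241]
tcp_rot: [[-0.984, -0.179, 0.0], [-0.179, 0.984, 0.001], [-0.001, 0.001, -1.0]]
force: [-1.4, 5.2, 2.7]
finger_gap: 0.0067
gripper_force: 59.6
```

```bash
python3 -c "
from h import *
rep(65,0,88.7)"
```

```text
t 13.55 local [66.9  1.3] z 0.1241 ang -271.27 toolshift [-1.4 -1.9 -0. ] turn 0.03 F [5.4 0.3 2.7] Tz [ 0.7   0.32 -0.05] gap 0.0067 J6 -91.0 tilt [0.    0.001]
```

drive_tool:
  plan: "0 0.001 0 0 1;0 0 0.0001 5 1;0 0 0.0001 5 1;0 0 0.0001 5 1;0 0 0.0001 5 1"

```text
clock: 13.97
eef_pos: [0.5068, 0.1554, 0.1238]
tcp_rot: [[-0.986, 0.169, 0.001], [0.169, 0.986, 0.0], [-0.001, 0.001, -1.0]]
force: [-1.4, 4.2, 3.7]
finger_gap: 0.0064
gripper_force: 59.6
```

```bash
python3 - <<'E'
from h import *
rep(65,0,68.7)
im=bot.get_image("side"); cv2.imwrite("pics/s5.png",cv2.resize(im["color"][210:400,210:350],None,fx=3.1,fy=3.1,interpolation=cv2.INTER_CUBIC))
E
```

```text
t 13.97 local [67.6  1.2] z 0.1238 ang 68.7 toolshift [-2. -2.  0.] turn -0.0 F [4.4 0.5 3.7] Tz [0.68 0.37 0.07] gap 0.0064 J6 -70.8 tilt [0.001 0.   ]
```

View pics/s5.png

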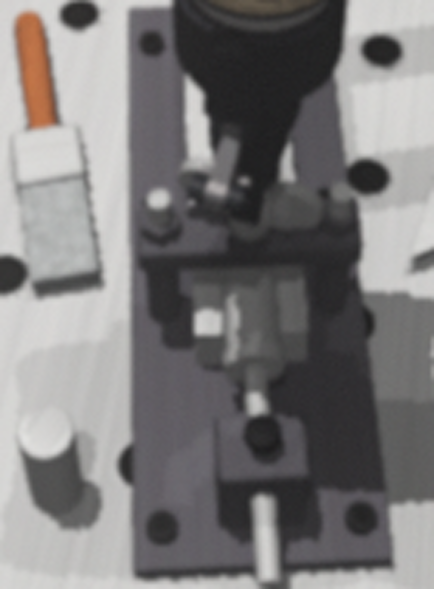

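The blade turns with the gripper: its right ear is now at (295,205). Continuing, reading the moment as I go.

drive_tool:
  plan: "0 0.0005 0.0001 5 1;0 0 0.0001 5 1;0 0 0.0001 5 1;0 0 0.0001 5 1;0 0 0.0001 5 1;0 0 0.0001 5 1;0 0 0.0001 5 1;0 0 0.0001 5 1"

```text
clock: 14.68
eef_pos: [0.5073, 0.1564, 0.1231]
tcp_rot: [[-0.647, 0.762, 0.002], [0.762, 0.647, 0.002], [0.0, 0.002, -1.0]]
force: [-0.9, 6.3, 2.1]
finger_gap: 0.0067
gripper_force: 59.5
```

```bash
python3 -c "
from h import *
rep(65,0,28.7)"
```

```text
t 14.68 local [68.4  0.5] z 0.1231 ang 28.79 toolshift [-3.3 -1.2 -0. ] turn 0.09 F [ 6.3 -0.3  2.1] Tz [0.92 0.21 0.12] gap 0.0067 J6 -30.9 tilt [0.002 0.002]
```

drive_tool:
  plan: "0.0005 0 0.0001 5 1;0.0005 0 0.0001 5 1;0 0 0.0001 5 1"

```text
clock: 14.93
eef_pos: [0.5075, 0.1568, 0.1229]
tcp_rot: [[-0.428, 0.904, 0.004], [0.904, 0.428, 0.001], [-0.001, 0.004, -1.0]]
force: [1.9, 3.4, 0.7]
finger_gap: 0.007
gripper_force: 59.3
```

```bash
python3 -c "
from h import *
rep(65,0,13.7)"
```

```text
t 14.93 local [68.7  0.2] z 0.1229 ang 13.81 toolshift [-3.7 -0.7  0. ] turn 0.11 F [ 2.9 -2.5  0.7] Tz [ 0.78 -0.2   0.07] gap 0.007 J6 -15.8 tilt [0.004 0.001]
```

drive_tool:
  plan: "0 0 0.0001 5 1;0 0 0.0001 5 1;0 0 0.0001 5 1"

```text
clock: 15.18
eef_pos: [0.5079, 0.1569, 0.1226]
tcp_rot: [[-0.18, 0.984, 0.005], [0.984, 0.18, 0.001], [0.0, 0.005, -1.0]]
force: [2.1, 4.8, 0.7]
finger_gap: 0.0066
gripper_force: 59.2
```

```bash
python3 -c "
from h import *
rep(65,0,-1.3)"
```

```text
t 15.18 local [68.8 -0.2] z 0.1226 ang -1.21 toolshift [-3.8 -0.1 -0. ] turn 0.09 F [ 4.3 -3.   0.7] Tz [ 0.88 -0.31  0.1 ] gap 0.0066 J6 -0.8 tilt [0.005 0.001]
```

drive_tool:
  plan: "0 0 0.0001 5 1;0 0 0.0001 5 1;0 0 0.0001 5 1"

```text
clock: 15.43
eef_pos: [0.5083, 0.157, 0.1225]
tcp_rot: [[0.081, 0.997, 0.006], [0.997, -0.081, 0.001], [0.002, 0.006, -1.0]]
force: [3.0, 4.9, 0.9]
finger_gap: 0.0063
gripper_force: 59.1
```

```bash
python3 -c "
from h import *
rep(65,0,-16.3)"
```

```text
t 15.43 local [68.8 -0.6] z 0.1225 ang -16.2 toolshift [-3.8  0.5 -0. ] turn 0.1 F [ 4.2 -3.9  0.9] Tz [ 0.8  -0.38  0.16] gap 0.0063 J6 14.2 tilt [0.006 0.001]
```

drive_tool:
  plan: "0 0 0.0001 5 1;0 0 0.0001 4 1"

```text
clock: 15.6
eef_pos: [0.5086, 0.1569, 0.1224]
tcp_rot: [[0.236, 0.972, 0.007], [0.972, -0.236, 0.001], [0.003, 0.006, -1.0]]
force: [3.3, 3.9, 0.1]
finger_gap: 0.0069
gripper_force: 59.2
```

```bash
python3 -c "
from h import *
rep(65,0,-25.3)"
```

```text
t 15.6 local [68.7 -0.9] z 0.1224 ang -25.18 toolshift [-3.7  0.8 -0. ] turn 0.12 F [ 3.2 -4.   0.1] Tz [ 0.84 -0.46  0.16] gap 0.0069 J6 23.2 tilt [0.007 0.001]
```

drive_tool:
  plan: "0 0 0.0001 5 1;0 0 0.0001 4 1"

```text
clock: 15.77
eef_pos: [0.5089, 0.1569, 0.1223]
tcp_rot: [[0.385, 0.923, 0.007], [0.923, -0.385, 0.001], [0.004, 0.006, -1.0]]
force: [2.7, 4.0, -0.2]
finger_gap: 0.0072
gripper_force: 59.2
```

```bash
python3 -c "
from h import *
rep(65,0,-34.3)"
```

```text
t 15.77 local [68.6 -1.1] z 0.1223 ang -34.18 toolshift [-3.6  1.1 -0. ] turn 0.12 F [ 3.4 -3.5 -0.2] Tz [ 0.78 -0.51  0.21] gap 0.0072 J6 32.2 tilt [0.007 0.001]
```

The moment climbs (0.10 → 0.21 N m) after about 2.2 rad of turning, so the foot is biting. A small further turn gives margin.

drive_tool:
  plan: "0 0 0.0001 4 1;0 0 0.0001 4 1;0 0 0 0 1"

```text
clock: 16.02
eef_pos: [0.5091, 0.1568, 0.1223]
tcp_rot: [[0.508, 0.861, 0.008], [0.861, -0.508, 0.001], [0.005, 0.006, -1.0]]
force: [3.5, 3.9, 0.2]
finger_gap: 0.0064
gripper_force: 59.2
```

```bash
python3 - <<'E'
from h import *
rep(65,0,-42.3)
E
```

```text
t 16.02 local [68.4 -1.3] z 0.1223 ang -42.1 toolshift [-3.4  1.3 -0. ] turn 0.2 F [ 3.1 -4.2  0.2] Tz [ 0.71 -0.53 -0.03] gap 0.0064 J6 40.1 tilt [0.008 0.001]
```

drive_tool:
  plan: "0 0 0 0 0.6;0 0 0 0 0.5;0 0 0 0 0.45;0 0 0 0 0.45;0 0 -0.01 0 0.45;0 0 -0.02 0 0.45;0 0 -0.03 0 0.45;0 0 -0.03 0 0.45;0 0 0 0 0.45"

```text
clock: 16.77
eef_pos: [0.5106, 0.1571, 0.2194]
tcp_rot: [[0.508, 0.861, 0.013], [0.861, -0.508, 0.002], [0.008, 0.01, -1.0]]
force: [0.8, -0.9, 1.0]
finger_gap: 0.0238
gripper_force: 0.0
```

```bash
python3 - <<'E'
from h import *
rep(65,0,-42.3)
im=bot.get_image("wrist"); cv2.imwrite("pics/w6.png",im["color"])
E
```

```text
t 16.77 local [68.4 -2.8] z 0.2194 ang -42.07 toolshift [-4.4  0.2 -0. ] turn 0.23 F [-1.  -0.6  1. ] Tz [-0.   -0.06  0.03] gap 0.0238 J6 40.1 tilt [0.013 0.002]
```

View pics/w6.png

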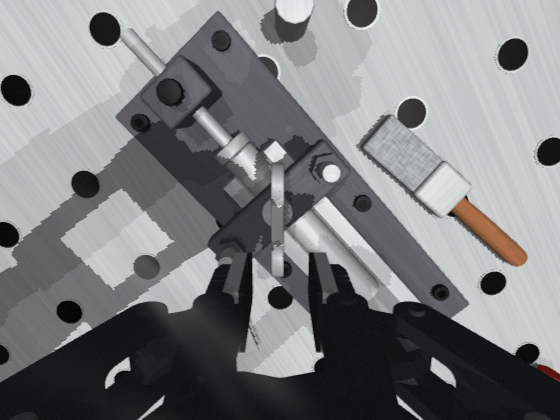

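The wrist view shows the blade upright at column 278, so it followed the full turn of about 2.63 rad without slipping (firm from any start position). The bar meets the stop head near (235,160). The brush (410,160) and offcut (293,10) are undisturbed, and the robot is clear. Handing in.

```bash
python3 -c "
from cell import bot
print(bot.sign_off())"
```

```text
the job is handed in; nothing more can be done
None
```

The bar was pushed gently up against the stop (about 10 N at the tool), the wing screw was turned about 2.6 rad clockwise until the foot gripped, the gripper let go, and the job was handed in at about 17 s; no verdict came back.

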